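# Pop the push-latched cover of a label printer and lay it open

## Task

The label roll in the small desktop printer is used up: open the printer's cover for the change; nothing is to be picked up for it. With the fingertips press the lip at the front edge of the cover down once, all the way, so that its push-push latch lets go, take the fingers away and see that the cover springs up and stays ajar by itself for a moment; then push the cover over backwards with the outside of the fingers until it rests fully open. Press the cover shut no second time, keep off the feed key, do not lift or shove the printer, and leave the fresh roll, the bottles and the marker where they stand.

Things in the scene. Friction and masses are not known exactly. Their poses are not given: they have to be found in the camera images.
- printer: desktop label printer, off-white case with a dark grey hinged cover; 172 mm deep (x), 140 wide (y), 90 high with the cover shut; 1.0 to 1.7 kg, loose on rubber feet. Origin: centre of its underside. +x points from its front to its back (hinge side), +y to the left as seen from the front, z up. Flat front deck 70 mm above the table, 52 to 86 mm in front of the origin
- cover (a joint): angle of the cover about its hinge, rad: near 0 latched shut; -0.042 pressed down to the stop (about 5.5 mm at the lip); about 0.5 sprung ajar, where it stays; 1.95 fully open, leaning back on its stop. Pressing it beyond -0.02 and letting go frees the latch. Short of upright it sinks slowly back to ajar (damped hinge); past about 1.65 it goes on to 1.95 by itself
- cover_lip (a point): middle of the top of the press lip: a ribbed tab 46 mm wide, 5 thick, standing 13 mm out from the cover's front edge over the deck; this point is 6 mm behind the tab's front edge, 90 mm above the table when shut; it swings with the cover, 135 mm from the hinge axis. The press takes 2 to 3 N here (then a firm stop), pushing it open from ajar 1 to 3 N
- hinge (a point): middle of the cover's hinge axis at the back of the printer, 80 mm above the table, 74 mm behind the printer's origin; the axis runs along the printer's y. The cover is 126 mm wide and reaches 141 mm from this axis to the front edge of its lip; it opens upward and backward round it
- feed_key (a joint): travel of the feed key, m: 0 up, 0.003 fully pressed
- feed_key_top (a point): middle of the top of the feed key, a grey key 14 x 20 mm on the front deck, 48 mm to the left (+y) of the lip's middle and 75 mm above the table; not to be pressed
- catch (a joint): angle of the sprung catch lever hidden in the case, rad: near 0 with the cover latched, about 0.2 with it open; it swings to positive values when the latched cover is pressed, and below -0.12 only while an open cover is being pressed shut again
- lever_capper: green bench capping press with a column and lever, fixed, 334 mm high, base about 207 x 110 mm; origin near the middle of its base. It stands to the right of the work, where an arm that starts over the right side of the table must pass above or round it
- label_roll: fresh roll of labels standing on end, white paper on a cardboard core, 68 mm diameter, 52 mm high, hole 25 mm; loose; origin: centre of its underside. Stands beside the printer
- amber_bottle: amber bottle with an orange screw cap, 70 x 68 x 118 mm, loose; origin: centre of its underside. Stands beside the printer
- dropper: small white dropper bottle with a black top, 21 mm diameter, 66 mm high, loose; origin: centre of its underside. Stands beside the printer
- marker: white felt marker with a blue cap, 14 x 140 x 16 mm, lying in front of the printer, loose; origin: centre of its underside, its length along its y

How it is judged:
On the way, in this order (a step that is already met when the one before it is completed fails the run):
1. the latched cover is pressed down past its catch by the fingers (value of joint cover below -0.02 rad and contact force between the fingers and cover above 0.5 N), for 0.02 s.
2. the cover has sprung up and stays ajar by itself, untouched, for half a second (value of joint cover between 0.35 and 0.75 rad and contact force between each of the arm, the fingers and cover below 0.05 N), for 0.5 s.
At the end, for the whole second after the job is handed in: The cover rests fully open (angle above 1.8 rad of 1.95, not moving), the printer stands flat on the table within 40 mm of where it was, and the fresh roll, the amber bottle, the dropper bottle and the marker are within 25 mm of where they were (value of joint cover above 1.8 rad and velocity of joint cover between -0.1 and 0.1 rad/s and distance of printer from where it was at the start of the episode below 0.04 m and angle between printer's own z axis and vertical below 0.05 rad and height (world z) of printer below 0.006 m and distance of each of label_roll, amber_bottle, dropper, marker from where it was at the start of the episode below 0.025 m); the robot touches nothing.
It fails at once if the open cover is pressed shut again (value of joint catch below -0.12 rad).
It fails at once if the feed key is pressed (value of joint feed_key above 0.0015 m).
It fails at once if the printer is lifted, tipped or shoved by more than 40 mm (height (world z) of printer above 0.012 m or angle between printer's own z axis and vertical above 0.1 rad or distance of printer from where it was at the start of the episode above 0.04 m).
It fails at once if a thing beside the printer is moved by more than 25 mm, lifted or tipped (distance of any of label_roll, amber_bottle, dropper, marker from where it was at the start of the episode above 0.025 m or angle between any of label_roll, amber_bottle, dropper's own z axis and vertical above 0.35 rad).
It also fails if it takes over 51 s, if anything falls off the work surface, if the arm or the gripper's body presses on something with over 40 N, if the wrist force passes 120 N, or if a joint passes its speed limit or range.

## Robot

A 7-joint arm with a two-finger parallel gripper is mounted at the origin on a cart in front of the work surface, level with it; the furniture and walls round the work are solid. World frame = base frame: x ahead of the robot, y to its left, z up, the work surface at z = 0. Lengths are in m, angles in rad, forces in N, time in s.
With the tool pointing down it reaches from about 0.375 to 0.925 m from the base axis. Payload 3.1 kg.
Tool frame: the origin (TCP) lies between the finger pads; the fingertips stand 19 mm ahead of it and the grasp point (between the pads) is the TCP; z points along the fingers, y is the line along which they close (so a half turn about z gives the same grasp; the last joint's range is limited). The gripper opens to 85 mm and grips with 20 to 120 N. Pads are 22 mm wide; open, the fingers measure 114 mm over their backs; the gripper's body (76 mm by 85 mm) begins 54 mm behind the grasp point. The pads swing forward as they close: fully open they stand 13 mm farther back than shut.
Start: joints at [-1.289, 0.383, 0.044, 1.598, -0.018, 1.161, -0.05], TCP at [0.241, 0.604, 0.25] pointing down, gripper open.
Joint ranges: [-2.61, 2.61], [-0.41, 2.15], [-1.48, 1.57], [0, 2.5], [-1.57, 4.71], [0.05, 1.97], [-2.85, 2.85]. Speed limits (rad/s): [2.79, 2.79, 3.14, 3.14, 3.14, 3.14, 3.14].

## Interface

Orientations are given as a unit quaternion [x, y, z, w].
In Python, from bench import move_ptp, movel, move_j, move_gripper, pause, inverse_kinematics, read_camera, camera_params, MotionError, sign_off, look_for, tip_of, read_time_s, read_qpos, read_joint_vel, read_effort, read_eef_pos, read_tcp_rot, read_ft_force, read_ft_torque, read_finger_gap, read_grasp_force gives the robot as it stands. Calls block until the motion is done:
- move_ptp(position, orientation): joint-space move of the TCP to a pose.
- movel(position, orientation=None, speed=0.15): straight line of the TCP; orientation=None keeps the orientation; speed is the mean speed in m/s.
- move_j(angles): joint-space move.
- move_gripper(opening, effort=None): finger opening in m; effort is the grip in N (None keeps the last); returns when the fingers have stopped.
- pause(seconds).
- inverse_kinematics(position, orientation): joint angles nearest the present ones, or None.
- read_camera(name): name is "scene" or "top"; returns the picture (400x640x3 uint8, red, green, blue); there is no depth.
- camera_params(name): a dict with "K" (3x3 intrinsics, pixels), "camera_from_world" (4x4, takes a point from world to camera coordinates). Camera axes: x right, y down, z forward; pixel columns grow to the right and rows downward; lengths in m; the calibration is good to about 2 mm. A picture is of the moment at which its call begins. camera_params takes no time and is no camera call.
A pose or a line that the arm cannot do raises MotionError and nothing moves.
- sign_off(): hands the job in; it is judged then, once.
Trained networks look in the newest picture that a camera, given by its name, has taken for a name from the list of things; names that differ only in an ending like _2 or _b are one class to them, and where a whole thing is asked for, a point or a joint stands for the part that bears it (a point fixed in the world has none). Each returns a list of dicts, best first, with "confidence" (0 to 1); they miss things now and then, are a little off and sometimes report something else, mostly with a low value. They report only what shows in the picture. A call takes as long as a camera call.
- look_for(camera, name): "at" ([column, row] in pixels, amid what is visible of it).
- tip_of(camera, name): "at" ([column, row] in pixels: a listed point, or the origin of a listed thing).
Readings, each from a call of its own:
- read_time_s(): time.
- read_qpos(): joint angles.
- read_joint_vel(): joint speeds.
- read_effort(): joint torques, N m.
- read_eef_pos(): TCP position.
- read_tcp_rot(): TCP orientation.
- read_ft_force(): force on the tool from outside, world axes, zero at the start.
- read_ft_torque(): the same for the moment, N m.
- read_finger_gap(): finger opening in m.
- read_grasp_force(): force on a finger pad.
Only numpy, scipy, OpenCV 4.12 (cv2) and the standard library are available. Lean on these libraries where they do the work, as an engineer would, in place of code of your own. Each camera call takes 0.05 s, during which the arm holds its last target. There are 200 camera calls.

## Working session

There is one attempt and no reset: what is moved stays moved. The work goes in short steps, each a Python script; the robot and the scene stay as the last script left them, time stands still between calls to the robot, and variables do not carry over. Pictures are saved under pics/ and viewed, at most 10 in all, crops included, and the job is handed in when it is done.

```bash
ls; mkdir -p pics; cat > h.py <<'E'
import numpy as np, cv2
from bench import *
def ray(cam,px):
    p=camera_params(cam);K=np.array(p["K"]);T=np.array(p["camera_from_world"])
    R,t=T[:3,:3],T[:3,3]
    return -R.T@t, R.T@np.linalg.inv(K)@np.array([px[0],px[1],1.])
def atz(cam,px,z):
    o,d=ray(cam,px); return o+d*(z-o[2])/d[2]
def proj(cam,P):
    p=camera_params(cam);q=np.array(p["camera_from_world"])@np.append(P,1);q=np.array(p["K"])@q[:3];return q[:2]/q[2]
def tri(px1,px2):
    o1,d1=ray("scene",px1);o2,d2=ray("top",px2);A=np.c_[d1,-d2];s=np.linalg.lstsq(A,o2-o1,rcond=None)[0]
    a,b=o1+d1*s[0],o2+d2*s[1];return (a+b)/2,np.linalg.norm(a-b)
def save(n,im): cv2.imwrite(f"pics/{n}.png",im[:,:,::-1])
E
python3 - <<'E'
from h import *
for c in("scene","top"): save(c+"0",read_camera(c))
np.set_printoptions(precision=3,suppress=True)
for n,z in dict(cover_lip=.09,hinge=.08,feed_key_top=.075,printer=0,label_roll=0,amber_bottle=0,dropper=0,marker=0,lever_capper=0).items():
    r={c:tip_of(c,n) for c in("scene","top")}
    for c in r:
        for k in r[c][:2]: print(n,c,np.round(k["at"]),round(k["confidence"],2),atz(c,k["at"],z))
    if r["scene"] and r["top"]: print("   tri",*tri(r["scene"][0]["at"],r["top"][0]["at"]))
print(read_time_s(),read_eef_pos(),read_tcp_rot())
E
```

```text
pics
cover_lip scene [269. 211.] 0.73 [0.456 0.105 0.09 ]
cover_lip top [293. 248.] 0.87 [0.455 0.115 0.09 ]
   tri [0.458 0.113 0.087] 0.006758611919987373
hinge top [294. 193.] 0.85 [0.588 0.114 0.08 ]
feed_key_top scene [244. 213.] 0.51 [0.436 0.164 0.075]
feed_key_top top [276. 252.] 0.63 [0.446 0.156 0.075]
   tri [0.441 0.16  0.075] 0.012873253393927983
printer scene [288. 238.] 0.85 [0.506 0.105 0.   ]
printer top [291. 227.] 0.59 [0.513 0.125 0.   ]
   tri [ 0.517  0.123 -0.012] 0.008725641620290188
label_roll scene [325. 261.] 0.65 [ 0.487 -0.023  0.   ]
label_roll top [349. 237.] 0.81 [ 0.483 -0.025  0.   ]
   tri [ 0.484 -0.025  0.002] 0.001385148982896565
amber_bottle scene [249. 213.] 0.63 [0.533 0.277 0.   ]
amber_bottle scene [322. 260.] 0.59 [ 0.484 -0.017  0.   ]
amber_bottle top [240. 216.] 0.96 [0.543 0.261 0.   ]
   tri [0.536 0.266 0.003] 0.017139215787586263
dropper scene [354. 240.] 0.77 [ 0.594 -0.019  0.   ]
dropper top [293. 250.] 0.61 [0.454 0.121 0.   ]
dropper top [346. 197.] 0.45 [ 0.588 -0.017  0.   ]
   tri [0.508 0.038 0.028] 0.19460688734059503
marker scene [241. 260.] 0.8 [0.38 0.12 0.  ]
marker top [298. 280.] 0.85 [0.376 0.11  0.   ]
marker top [294. 250.] 0.51 [0.453 0.119 0.   ]
   tri [0.375 0.11  0.007] 0.0028294719311306375
1.0 [0.241 0.604 0.25 ] [ 0.189  0.982  0.    -0.   ]
```

View pics/scene0.png

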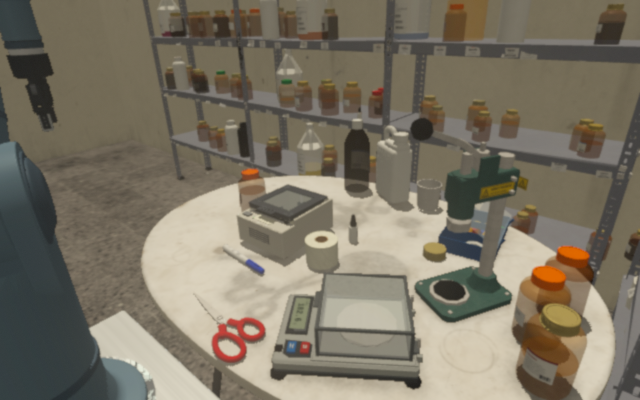

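View pics/top0.png

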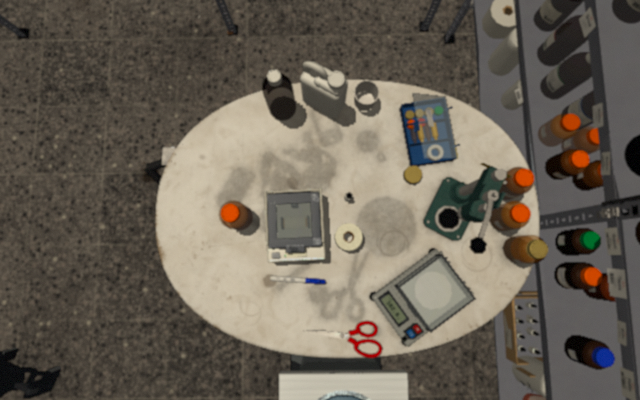

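```bash
python3 - <<'E'
from h import *
np.set_printoptions(precision=3,suppress=True)
im=read_camera("top")[180:290,220:365]
save("crop",cv2.resize(im,None,fx=5,fy=5,interpolation=cv2.INTER_CUBIC))
print(ray("top",(320,200))[0],ray("scene",(320,200))[0])
for p in [(0.456,.113,.09),(.59,.113,.08)]: print(proj("top",p))
E
```

```text
[0.438 0.046 1.076] [-0.029 -0.475  0.46 ]
[293.841 247.953]
[293.968 192.515]
```

View pics/crop.png

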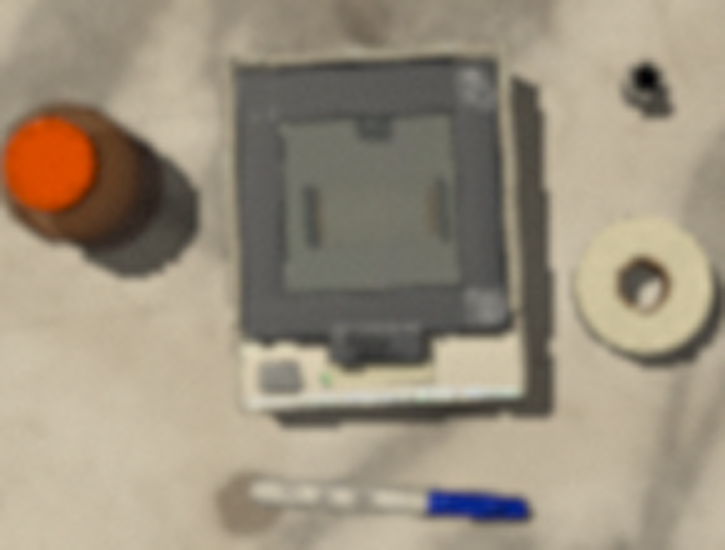

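```bash
python3 - <<'E'
from h import *
np.set_printoptions(precision=4,suppress=True)
f=lambda p:(p[0]/5+220-.4,p[1]/5+180-.4)
for n,p,z in [("bl",(238,62),.088),("br",(500,58),.088),("fr",(512,328),.09),("fl",(243,335),.09),("lipfrontL",(332,365),.09),("lipfrontR",(430,363),.09),("key",(280,377),.075),("deckFL",(245,402),.07),("deckFR",(524,392),.07)]:
    print(n,atz("top",f(p),z))
print(tip_of("top","cover_lip"))
E
```

```text
bl [0.5908 0.1771 0.088 ]
br [0.5912 0.0506 0.088 ]
fr [0.4618 0.0464 0.09  ]
fl [0.4598 0.1737 0.09  ]
lipfrontL [0.4453 0.1315 0.09  ]
lipfrontR [0.4458 0.0853 0.09  ]
key [0.44   0.1578 0.075 ]
deckFL [0.4283 0.1751 0.07  ]
deckFR [0.4316 0.041  0.07  ]
[{'at': [296.7, 249.0], 'confidence': 0.87}]
```

```bash
cat >> h.py <<'E'
from scipy.spatial.transform import Rotation as Rn
YAW=.02; H=np.array([.586,.1117,.08]); LIP=np.array([.4515,.1085,.09])
def quat(a):  # tool tilted forward by a
    return (Rn.from_euler('z',YAW)*Rn.from_euler('y',-a)*Rn.from_quat([0,1,0,0])).as_quat()
def axes(a):
    R=Rn.from_quat(quat(a)).as_matrix(); return R[:,2],-R[:,0]  # along fingers, outward (front) side
def tcp_at(th,a,back=.012,gap=0.,tip=.019):
    """TCP so that finger front side touches the lip front edge at cover angle th, tip reaching 'back' beyond it"""
    r,ph=.141,.06
    f=np.array([np.cos(YAW),np.sin(YAW),0])
    e=H-f*r*np.cos(th+ph)+np.array([0,0,r*np.sin(th+ph)])
    z,n=axes(a)
    return e+z*(back-tip)-n*(.011+gap)
E
python3 - <<'E'
from h import *
np.set_printoptions(precision=3,suppress=True)
print(axes(.4))
print("press",inverse_kinematics([.449,.1085,.12],quat(0)))
for a in (0,.2,.35,.5,.7):
    for th in (.45,.8,1.2,1.6,1.85):
        p=tcp_at(th,a); q=inverse_kinematics(p,quat(a)); print(a,th,p,None if q is None else np.array(q))
E
```

```text
(array([ 0.389,  0.008, -0.921]), array([0.921, 0.018, 0.389]))
press [-0.682  0.211  0.388  2.162 -0.112  0.786  1.369]
0 0.45 [0.452 0.109 0.156] [-0.701  0.153  0.404  2.132 -0.079  0.87   1.34 ]
0 0.8 [0.483 0.11  0.194] [-0.687  0.156  0.414  2.035 -0.076  0.965  1.356]
0 1.2 [0.532 0.111 0.221] [-0.646  0.219  0.413  1.902 -0.101  1.041  1.4  ]
0 1.6 [0.588 0.112 0.227] [-0.592  0.321  0.404  1.766 -0.141  1.083  1.451]
0 1.85 [0.622 0.112 0.22 ] [-0.553  0.393  0.39   1.688 -0.165  1.093  1.477]
0.2 0.45 [0.451 0.109 0.154] [-0.802  0.042  0.442  2.268  0.081  0.648  1.17 ]
0.2 0.8 [0.482 0.11  0.192] [-0.788  0.04   0.454  2.174  0.066  0.743  1.211]
0.2 1.2 [0.531 0.111 0.219] [-0.743  0.104  0.456  2.046  0.011  0.809  1.291]
0.2 1.6 [0.586 0.112 0.225] [-0.672  0.211  0.437  1.918 -0.058  0.837  1.373]
0.2 1.85 [0.621 0.112 0.218] [-0.621  0.286  0.414  1.846 -0.096  0.839  1.415]
0.35 0.45 [0.45  0.109 0.152] [-0.874 -0.028  0.462  2.369  0.308  0.492  0.931]
0.35 0.8 [0.481 0.11  0.19 ] [-0.869 -0.038  0.485  2.277  0.255  0.584  1.018]
0.35 1.2 [0.53  0.111 0.217] [-0.8
[... 254 characters left out ...]
427  2.465  0.713  0.366  0.505]
0.5 0.8 [0.481 0.11  0.188] [-0.913 -0.096  0.476  2.376  0.57   0.447  0.695]
0.5 1.2 [0.53  0.111 0.215] [-0.898 -0.036  0.52   2.258  0.413  0.476  0.89 ]
0.5 1.6 [0.586 0.112 0.221] [-0.828  0.082  0.519  2.14   0.23   0.461  1.088]
0.5 1.85 [0.62  0.112 0.214] [-0.747  0.167  0.474  2.072  0.131  0.442  1.188]
0.7 0.45 [0.45  0.109 0.147] None
0.7 0.8 [0.481 0.11  0.185] [-0.881 -0.117  0.381  2.499  1.289  0.353 -0.054]
0.7 1.2 [0.53  0.111 0.213] [-0.884 -0.074  0.451  2.386  1.077  0.328  0.213]
0.7 1.6 [0.586 0.112 0.219] [-0.865  0.04   0.508  2.273  0.89   0.259  0.422]
0.7 1.85 [0.62  0.112 0.211] [-0.824  0.13   0.51   2.208  0.762  0.204  0.548]
```

```bash
python3 - <<'E'
from h import *
np.set_printoptions(precision=3,suppress=True)
q=quat(0)
move_gripper(0.0)
move_ptp([.449,.1085,.22],q)
print(read_time_s(),read_finger_gap(),read_ft_force())
movel([.449,.1085,.145],q)
f0=np.array(read_ft_force()); print(f0,read_eef_pos())
z=.145;save("pre",read_camera("scene")[150:290,180:380].repeat(4,0).repeat(4,1))
while z>.092:
    z-=.001; movel([.449,.1085,z],q,speed=.03)
    f=np.array(read_ft_force())-f0
    if f[2]>.3: print(round(z,3),f,read_eef_pos()[2])
    if f[2]>7: break
print(z,read_time_s()); save("press",read_camera("scene")[150:290,180:380].repeat(4,0).repeat(4,1))
E
```

```text
3.8083 -0.00014195476377678565 [0.303 0.711 0.051]
[0.136 0.132 0.112] [0.449 0.109 0.145]
0.141 [-0.754 -0.386  0.731] 0.1408913332241647
0.135 [ 0.483 -0.121  0.519] 0.13493440223977413
0.133 [0.005 0.278 0.769] 0.13292264799354286
0.125 [-0.827  0.318  0.537] 0.12493489092817818
0.121 [-0.589  0.817  0.541] 0.12091322867681178
0.12 [-0.866 -1.044  0.544] 0.11993682477249942
0.118 [ 0.239 -0.575  0.312] 0.1179190585418085
0.115 [-0.077  0.265  0.492] 0.11492913487733375
0.109 [-1.093 -0.184  0.694] 0.10909594276928894
0.108 [-0.09   0.34   2.385] 0.10799923523676236
0.107 [-0.216 -0.143  1.462] 0.10692759212440567
0.106 [-0.332  0.362  2.19 ] 0.10594602806336724
0.105 [-0.58   0.75   1.855] 0.10490569146969164
0.104 [-0.362  0.399  1.913] 0.10389513308507982
0.103 [-3.     0.301  6.034] 0.10339517052897958
0.102 [-4.317 -0.545 12.767] 0.10312678054234375
0.10199999999999995 15.2583
```

```bash
python3 - <<'E'
from h import *
q=quat(0)
movel([.43,.1085,.25],q,speed=.2)
pause(1.0)
c=read_camera("scene"); t=read_camera("top")
save("ajar",np.hstack([c[150:290,180:380].repeat(3,0).repeat(2,1),t[170:310,220:420].repeat(3,0).repeat(2,1)]))
for n in ("cover_lip","hinge"): print(n,[tip_of(k,n)[:1] for k in ("scene","top")])
print(read_time_s(),read_ft_force())
for th in (0,.4,.5,.6):
    e=H+np.array([-.135*np.cos(th+.074),-.0027,.135*np.sin(th+.074)]); print(th,e,proj("scene",e),proj("top",e))
E
```

```text
cover_lip [[{'at': [271.0, 179.7], 'confidence': 0.57}], [{'at': [294.9, 239.5], 'confidence': 0.95}]]
hinge [[{'at': [303.2, 190.3], 'confidence': 0.96}], [{'at': [292.9, 195.1], 'confidence': 0.61}]]
17.5083 [ 0.75499784 -0.54143656 -0.05771603]
0 [0.45136946 0.109      0.08998088] [265.82543426 211.09287553] [295.54036827 249.90913953]
0.4 [0.4658838  0.109      0.14162061] [268.85405632 186.60435911] [294.03870734 243.09060627]
0.5 [0.47263568 0.109      0.15330437] [270.78185306 180.4621621 ] [293.67234435 239.87519486]
0.6 [0.48052025 0.109      0.1642557 ] [273.13783358 174.4833399 ] [293.3192764 236.0812932]
```

View pics/ajar.png

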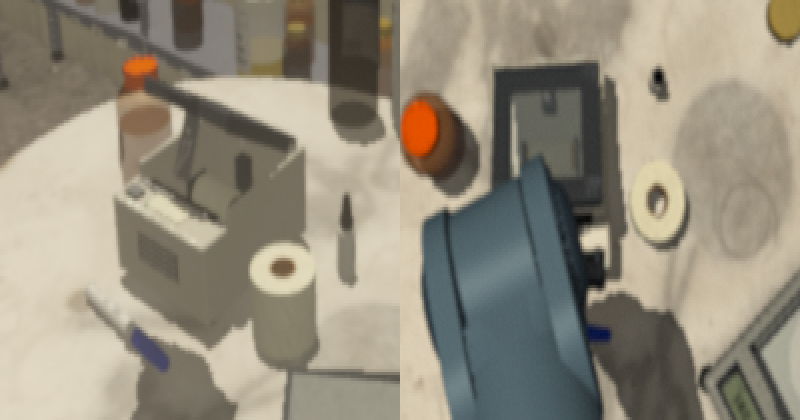

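```bash
python3 - <<'E'
from h import *
np.set_printoptions(precision=3,suppress=True)
a=.35;q=quat(a);B=.016
ths=np.arange(.45,1.78,.06)
pre=tcp_at(.5,a,B,.03)
print(pre,[inverse_kinematics(p,q) is not None for p in (pre,pre+[0,0,.06])])
pts=[tcp_at(t,a,B) for t in ths]
if any(inverse_kinematics(p,q) is None for p in pts+[pre]): raise SystemExit("ik")
move_ptp(pre+[-.0,0,.06],q); movel(pre,q,speed=.1)
f0=np.array(read_ft_force()); print("f0",f0,read_time_s(),read_eef_pos())
for t,p in zip(ths,pts):
    movel(p,q,speed=.06); f=np.array(read_ft_force())-f0
    print(round(t,2),f,round(read_time_s(),2))
    if np.linalg.norm(f)>18: print("high"); break
c=read_camera("scene"); t=read_camera("top")
save("pushed",np.hstack([c[150:290,180:380].repeat(3,0).repeat(2,1),t[170:310,220:420].repeat(3,0).repeat(2,1)]))
E
```

```text
[0.427 0.109 0.144] [True, True]
f0 [0.483 1.007 0.215] 18.75 [0.428 0.109 0.145]
0.45 [-0.562 -1.593 -0.06 ] 19.32
0.51 [-1.387 -2.059  0.116] 19.61
0.57 [-1.476 -1.657 -0.608] 19.9
0.63 [-0.745 -0.253 -0.83 ] 20.19
0.69 [-1.275 -0.868 -0.538] 20.48
0.75 [-1.577 -0.957 -0.378] 20.77
0.81 [-1.334 -1.039  0.161] 21.07
0.87 [-1.14  -0.189  0.05 ] 21.36
0.93 [-2.39  -1.275  2.69 ] 21.65
0.99 [-4.38  -1.042  6.107] 21.94
1.05 [-4.096 -2.051  6.821] 22.23
1.11 [-2.042 -0.692  1.881] 22.52
1.17 [-1.066 -1.51  -0.104] 22.82
1.23 [ 0.622 -0.884 -0.274] 23.11
1.29 [-0.699 -1.307  0.18 ] 23.4
1.35 [-0.668 -1.445 -0.251] 23.69
1.41 [-0.433 -0.729  0.153] 23.98
1.47 [-0.628 -1.156 -0.653] 24.27
1.53 [-0.724 -1.56  -0.689] 24.57
1.59 [-0.049 -0.539 -0.986] 24.86
1.65 [-0.538 -1.231 -0.348] 25.15
1.71 [-0.865 -0.399 -0.5  ] 25.44
1.77 [-1.729 -0.131 -0.571] 25.73
```

View pics/pushed.png

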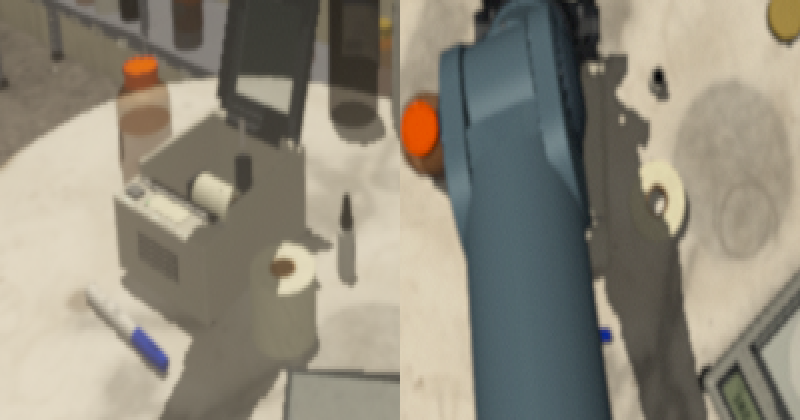

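```bash
python3 - <<'E'
from h import *
np.set_printoptions(precision=3,suppress=True)
a=.35;q=quat(a);B=.016
movel(tcp_at(1.85,a,B),q,speed=.06); print(read_ft_force())
p=np.array(read_eef_pos()); movel(p+[-.06,0,.02],q,speed=.1); movel(p+[-.12,0,.06],q,speed=.15)
pause(1)
c=read_camera("scene"); t=read_camera("top")
save("open",np.hstack([c[110:250,180:380].repeat(3,0).repeat(2,1),t[150:290,220:420].repeat(3,0).repeat(2,1)]))
for n in ("cover_lip","hinge","printer","label_roll","amber_bottle","dropper","marker"): print(n,[[np.array(k["at"]) for k in tip_of(c,n)[:1]] for c in ("scene","top")])
for th in (1.57,1.75,1.95):
    e=H+np.array([-.135*np.cos(th+.074),-.0027,.135*np.sin(th+.074)]); print(th,proj("scene",e),proj("top",e))
print(read_time_s(),read_ft_force(),read_eef_pos())
E
```

```text
[-3.671 -0.235  3.263]
cover_lip [[array([320. , 141.6])], [array([289.5, 156.6])]]
hinge [[array([305.2, 191.9])], []]
printer [[array([286.9, 232.9])], [array([296.6, 227.5])]]
label_roll [[array([322.6, 258.1])], [array([348.2, 237.4])]]
amber_bottle [[array([255. , 212.4])], [array([239. , 214.7])]]
dropper [[array([353.2, 237.5])], [array([348.2, 196.9])]]
marker [[array([241.8, 262.8])], []]
1.57 [309.241 138.5  ] [291.514 180.164]
1.75 [316.362 137.776] [291.628 169.413]
1.95 [323.636 139.186] [291.922 158.798]
29.3917 [-0.357 -0.421  0.136] [0.501 0.113 0.272]
```

View pics/open.png

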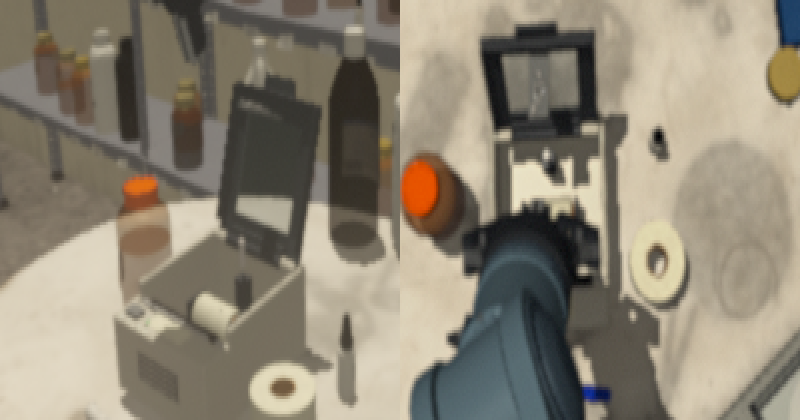

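The cover leans back at about 1.95 rad: the lip is at top (290,157), against a predicted (292,159). The printer, roll and bottles are where they were, and the arm is clear of everything.

```bash
python3 -c "
from bench import *
print(sign_off())"
```

```text
the job is handed in; nothing more can be done
None
```

The job is handed in: I pressed the cover once to its stop, saw it spring up and stay ajar at about 0.5 rad, then pushed it back until it rested fully open at about 1.95 rad. The last pictures show the printer, roll and bottles in place; the marker was located in only one of the two final views, and no verdict was shown at hand-in.

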